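Slide the plaster mould into its draining bay

ROBOT

A 6-joint arm with a two-finger parallel gripper is mounted at the origin on the work surface. World frame = base frame: x ahead of the robot, y to its left, z up, the work surface at z = 0. Lengths are in m, angles in rad, forces in N, time in s.
With the tool pointing down it reaches from about 0.375 to 0.825 m from the base axis. Payload 5.5 kg.
Tool frame: the origin (TCP) lies between the finger pads; the fingertips stand 8 mm ahead of it and the grasp point (between the pads) lies 11 mm behind it (manip.nose_length is the distance from the TCP to the fingertips, in m); z points along the fingers, x is the direction in which the jaws open and shut, and the axes are right-handed (so a half turn about z gives the same grasp; the last joint's range is limited). The gripper opens to 85 mm and grips with 20 to 120 N. Pads are 22 mm wide; open, the fingers measure 114 mm over their backs; the gripper's body (76 mm by 85 mm) begins 54 mm behind the grasp point. The pads swing forward as they close: fully open they stand 13 mm farther back than shut.
Start: joints at [-1.103, 0.314, -0.047, 1.21, 0, 1.571], TCP at [0.271, -0.536, 0.239] pointing down, gripper open.
Joint ranges: [-2.67, 2.67], [-0.69, 1.73], [-1.03, 1.25], [-2.08, 2.16], [-1.42, 1.45], [-3.14, 3.14]. Speed limits (rad/s): [2.39, 2.39, 3.01, 3.14, 3.14, 3.14].

INTERFACE

Orientations are given as a rotation vector (axis times angle).
In Python, from cell import manip, optics gives the robot as it stands.
- The arm moves only by the tool play_rows, never from a script. Its argument "motion" is a list that holds one entry, the list of rows, each a list of 7 numbers: the shift along the tool's x, y, z in cm, then the turn, a rotation vector about the tool's x, y, z in rad, then the finger opening in cm, from 0 to 8.54. A call has 1 to 20 rows; each row shifts and turns the commanded pose from where the row before left it, along the tool's axes as they then stand; what a row does not reach is not made up. A row lasts 1/10 s, in which the tool goes at most 50 mm and 8.59 degrees, less where a joint would pass 70% of its speed; a pose out of reach is approached as far as the arm can. A call is refused whole if a number of a shift passes 5 or a number of a turn 0.15, either way. A call with a gripper value outside its range is refused whole. The fingers move at their own pace and stop on an object; "grip_force" is the grip in N (left out, the last holds). Time passes only in rows, so rows that do not move let the fingers close. It gives the time, the measured TCP pose, the force and the opening at its end, in the units of the state.
- manip.sense(): the state, without advancing time (a new reading comes with each control period).
- optics.grab_frame(name): name is "side" or "top" or "wrist"; returns a dict with "image" (420x560x3 uint8, red, green, blue), "fx", "fy", "cx", "cy" (pixels), "distortion" ([k1, k2, p1, p2, k3] as OpenCV has them; the pictures are not rectified), "world_to_cam" (4x4, takes a point from world to camera coordinates); the wrist camera has in their place "mount" (4x4, takes a point from camera to tool coordinates, whose origin is the TCP and whose axes are the tool frame's). Camera axes: x right, y up, looking along -z (the intrinsics and any distortion apply to the point x, -y, -z); pixel columns grow to the right and rows downward; lengths in m; the calibration is good to about 2 mm. A picture is of the moment at which its call begins: read the wrist's pose just before it. There is no depth.
- manip.sign_off(): hands the job in, once; it reports no verdict.
The state is a dict: "t": time; "q": joint angles; "dq": joint speeds; "tau": joint torques, N m; "eef_pos": TCP position; "orientation": TCP orientation; "wrist_force": force on the tool from outside, world axes, zero at the start; "torque": the same for the moment, N m; "gripper_width": opening from 0.0 (shut) to 1.0 (fully open).
Only numpy, scipy, OpenCV 4.12 (cv2) and the standard library are available. Lean on these libraries where they do the work, as an engineer would, in place of code of your own. Each camera call takes 0.05 s, during which the arm holds its last target. There are 200 camera calls.

TASK

Push the heavy plaster mould across the bench into the blue bay until its wooden crate sits squarely and fully home against the bay's back rail. Push it low, on the wooden crate only, so that it slides upright without tipping or being lifted, and keep off the plaster itself. Only once it is home, press the green start button on the timer down fully and let it go; leave everything else on the bench where it is.

Things in the scene. Friction and masses are not known exactly. Their poses are not given: they have to be found in the camera images.
- crate: low wooden crate, 110 mm (its x) by 90 mm (its y) by 40 mm tall, standing loose on the bench, 1.1 to 1.8 kg with the mould in it; origin at the centre of its underside, z up. A tall plaster mould is fixed in it, centred. It starts 140 to 190 mm from its home on the bay's open (+y) side, up to 20 mm sideways and 0.2 rad turned; its +y face is the one to push.
- mould: the off-white plaster mould with two black bands, fixed in the crate and not to be touched: 90 mm (x) by 66 mm (y) by 150 mm tall, axes as the crate's, so it stands back 12 mm from the crate's +y and -y faces and 10 mm from the others; origin at the centre of its underside, 40 mm above the bench (its top is 190 mm above the bench).
- fence: the bay: a blue U-shaped fence screwed to the bench, 28 mm tall, open towards its +y. Origin on the bench where the crate's origin lies when it is home; then the crate's axes match the bay's and its -y face lies on the back rail. The rail's face is at y = -45 mm (the rail is 22 mm thick, 180 mm long along x); the two side cheeks have inner faces at x = -66 and +66 mm (11 mm clear of the crate on either side) up to y = +3 mm, and then flare outward to y = +48 mm.
- start_top (a point): centre of the top of the green start button (30 mm across) on the drain timer, a grey fixed box 100 by 90 by 45 mm, the button top 67 mm above the bench (in a black collar 46 mm across, 57 mm high); it is pressed straight down. The timer and the white tray swap places from start to start.
- start (a joint): travel of the start button in m: 0 released, 0.006 fully down; a spring that takes about 4 N fully down; it counts as pressed from 0.004 and comes back by itself.
- cone0: bystander, to be left alone: small white porcelain cone standing wide end down, 38 mm across at the foot, 56 mm tall; origin at the centre of its foot. Beside the crate's path, on the +x side of the bay.
- cone1: bystander, to be left alone: small white porcelain cone standing wide end down, 38 mm across at the foot, 56 mm tall; origin at the centre of its foot. As the first.
- cone2: bystander, to be left alone: small white porcelain cone standing wide end down, 38 mm across at the foot, 56 mm tall; origin at the centre of its foot. As the first.
- bowl: bystander, to be left alone: small blue bowl, 70 mm across, 45 mm tall, on the robot's side of the bay; origin at the centre of its foot
- tray: bystander, to be left alone: empty white tray 100 by 90 by 30 mm; origin at the centre of its underside
- brush: bystander, to be left alone: brush 170 mm long lying on the bench, beyond the bay; origin under its middle
- slip: bystander, to be left alone: jar of slip with a black lid, 60 mm across, 130 mm tall, beyond the crate; origin at the centre of its foot
Not all that is in view belongs to the job. Leave any pink look-alike of the crate alone.

How it is judged:
By the outcome, as a careful person would: the job done as asked, in the order asked, and still so for the second after the job is handed in, with the robot touching nothing.
It also fails if it takes over 64 s, if anything falls off the work surface, if the arm or the gripper's body presses on something with over 40 N, if the wrist force passes 120 N, or if a joint passes its speed limit or range.

## Working session

There is one attempt and no reset: what is moved stays moved. The work goes in short steps, Python scripts to look and compute and a tool call to move; the robot and the scene stay as the last step left them, time stands still between calls to the robot, and variables do not carry over. Pictures are saved under pics/ and viewed, about 8 in all and at most 12, crops included, and the job is handed in when it is done.

Besides the shell and the picture viewer there is one more tool, called after "Emit:" as name(argument=value, ...), one argument or row to a line, values as JSON. play_rows: Moves the arm, as the interface text tells. Its arguments: {"type":"object","properties":{"motion":{"type":"array"},"grip_force":{"type":"number"}},"required":["motion"]}

```bash
ls; mkdir -p pics; cat > h.py <<'E'
import numpy as np, cv2
from cell import manip, optics
from scipy.spatial.transform import Rotation as R
def grab(n):
    s=manip.sense(); f=optics.grab_frame(n)
    if 'world_to_cam' in f: c2w=np.linalg.inv(np.array(f['world_to_cam']))
    else:
        T=np.eye(4); T[:3,:3]=R.from_rotvec(s['orientation']).as_matrix(); T[:3,3]=s['eef_pos']; c2w=T@np.array(f['mount'])
    f['c2w']=c2w; f['K']=np.array([[f['fx'],0,f['cx']],[0,f['fy'],f['cy']],[0,0,1.]]); return f
def ray(f,uv,z):
    """pixels (n,2) -> world points on plane z"""
    p=cv2.undistortPoints(np.array(uv,float).reshape(-1,1,2),f['K'],np.array(f['distortion'],float)).reshape(-1,2)
    d=np.c_[p[:,0],-p[:,1],-np.ones(len(p))]@f['c2w'][:3,:3].T; o=f['c2w'][:3,3]
    return o+d*((z-o[2])/d[:,2])[:,None]
def proj(f,P):
    P=np.array(P,float).reshape(-1,3); w=np.linalg.inv(f['c2w']); c=P@w[:3,:3].T+w[:3,3]
    c=c*[1,-1,-1]
    return cv2.projectPoints(c.reshape(-1,1,3),np.zeros(3),np.zeros(3),f['K'],np.array(f['distortion'],float))[0].reshape(-1,2)
def save(f,n): cv2.imwrite('pics/'+n,cv2.cvtColor(f['image'],cv2.COLOR_RGB2BGR))
E
python3 - <<'E'
from h import *
import pickle
for n in ('top','side'):
    f=grab(n); save(f,n+'0.png'); pickle.dump(f,open(n+'0.pkl','wb')); print(n,f['c2w'].round(3).tolist(),f['fx'])
print(manip.sense())
E
```

```text
pics
top [[-0.006, 0.983, -0.186, 0.353], [-1.0, -0.002, 0.025, 0.019], [0.025, 0.186, 0.982, 1.236], [0.0, 0.0, 0.0, 1.0]] 440.99195800366766
side [[-0.984, -0.104, 0.142, 0.713], [0.175, -0.643, 0.745, 0.767], [0.014, 0.759, 0.651, 0.74], [0.0, 0.0, 0.0, 1.0]] 398.57407535693466
{'t': 0.1, 'q': array([-1.10296847e+00,  3.14152521e-01, -4.79973203e-02,  1.21022786e+00,
        1.48372872e-05,  1.57078345e+00]), 'dq': array([-0.0016726 ,  0.00030532,  0.00177331, -0.00306404,  0.00036189,
        0.00024519]), 'tau': array([ 1.21835983e-03, -5.40764165e+01,  3.40542233e+01,  1.11804233e-02,
        2.32956936e-04,  1.39762685e-05]), 'eef_pos': array([ 0.27033396, -0.53505379,  0.23851447]), 'orientation': array([-2.67513810e+00,  1.64558542e+00,  2.10297346e-03]), 'wrist_force': array([ 0.0808681 , -0.01553151,  0.26414286]), 'torque': array([-0.00374816, -0.02849842,  0.02945769]), 'gripper_width': 0.9980913342646459}
```

View pics/top0.png

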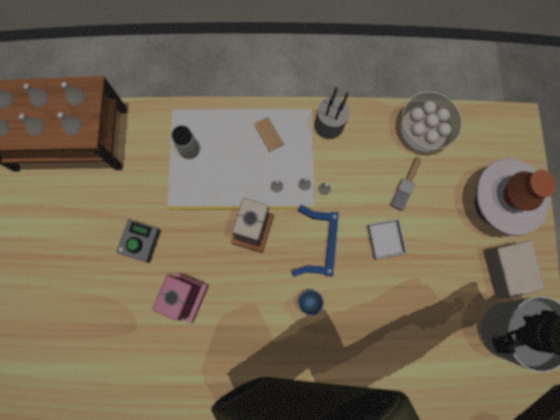

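View pics/side0.png

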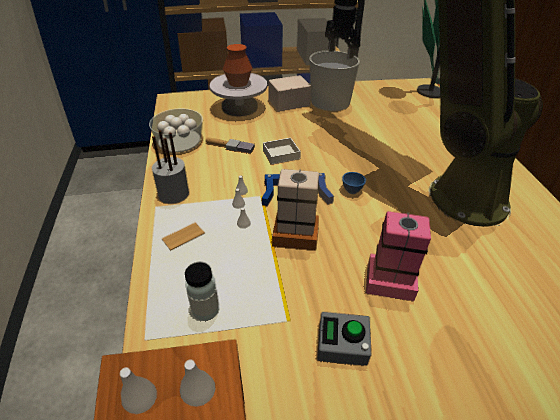

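The pictures show these candidates:
- **Brown crate with the off-white mould:** top (252,228), side (297,215). This is the target.
- **Pink look-alike:** top (180,297), side (400,260). Leave it alone.
- **Button:** green at top (134,244), side (353,329).
- **Bay:** blue at top (320,243). The blue bowl at (311,301) could be mistaken for it.
- **Cones:** top (277,186), (304,184), (324,188).

Next is a close crop and mask measurements.

```bash
python3 - <<'E'
from h import *
import pickle
T=pickle.load(open('top0.pkl','rb'));S=pickle.load(open('side0.pkl','rb'))
a=cv2.resize(T['image'][180:310,225:360],None,fx=4,fy=4,interpolation=cv2.INTER_CUBIC)[:, :]
b=cv2.resize(S['image'][160:260,260:340],None,fx=3,fy=3,interpolation=cv2.INTER_CUBIC)
c=np.zeros((520,800,3),np.uint8); c[:a.shape[0],:a.shape[1]]=a; c[:b.shape[0],545:545+b.shape[1]]=b
cv2.imwrite('pics/crop0.png',c[:,:,::-1])
def big(m): 
    cs,_=cv2.findContours(m.astype(np.uint8),cv2.RETR_EXTERNAL,cv2.CHAIN_APPROX_NONE); return max(cs,key=cv2.contourArea)
for n,f in (('top',T),('side',S)):
    h=cv2.cvtColor(f['image'],cv2.COLOR_RGB2HSV); H,s,V=cv2.split(h)
    g=big((H>50)&(H<75)&(s>150)&(V>60)); m=cv2.moments(g); print(n,'green',m['m10']/m['m00'],m['m01']/m['m00'],ray(f,[[m['m10']/m['m00'],m['m01']/m['m00']]],.067).round(4))
    roi=np.zeros(H.shape,bool)
    if n=='top': roi[200:285,285:345]=1
    else: roi[165:210,255:340]=1
    bl=(H>100)&(H<125)&(s>120)&roi
    c=big(bl); p=cv2.approxPolyDP(c,1.5,True).reshape(-1,2); print('fence',np.c_[p,ray(f,p,.028)[:,:2].round(4)].tolist())
    roi[:]=0
    if n=='top': roi[190:260,222:280]=1
    else: roi[200:256,265:325]=1
    br=(H<16)&(s>120)&roi; c=big(br); p=cv2.approxPolyDP(c,1.5,True).reshape(-1,2); print('crate',np.c_[p,ray(f,p,.04)[:,:2].round(4)].tolist())
E
```

```text
Traceback (most recent call last):
ValueError: max() iterable argument is empty
```

View pics/crop0.png

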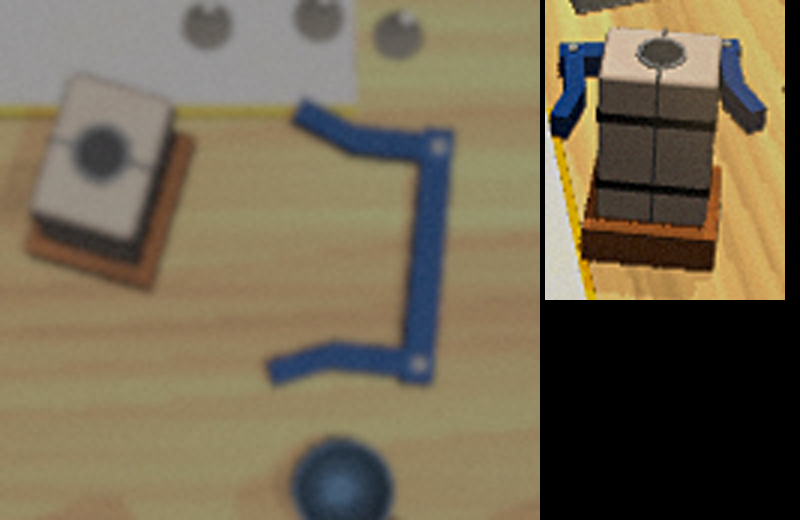

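The crop confirms the brown crate with the off-white mould: its -y edge runs (190,140)-(152,288) in crop pixels, about (272,215)-(263,252) in the full image. The empty blue U lies to its right. The green mask came back empty, so I'll fix the thresholds.

```bash
cat > m.py <<'E'
from h import *
def big(m): 
    cs,_=cv2.findContours(m.astype(np.uint8),cv2.RETR_EXTERNAL,cv2.CHAIN_APPROX_NONE); return max(cs,key=cv2.contourArea) if cs else np.zeros((1,1,2),np.int32)
def masks(f):
    H,s,V=[c.astype(int) for c in cv2.split(cv2.cvtColor(f['image'],cv2.COLOR_RGB2HSV))]
    r,g,b=[f['image'][...,i].astype(int) for i in range(3)]
    return dict(green=(g>1.6*r)&(g>1.3*b)&(g>40),blue=(b>1.4*r)&(b>g*1.25)&(b>40),brown=(r>1.55*g)&(r>1.6*b)&(r>40)&((H<14)|(H>176)))
E
python3 - <<'E'
from m import *
import pickle
for n,rf,rc in (('top',(200,285,285,345),(190,260,222,280)),('side',(165,210,255,340),(200,256,265,325))):
    f=pickle.load(open(n+'0.pkl','rb')); k=masks(f)
    g=big(k['green']); c,_=cv2.minEnclosingCircle(g); m=cv2.moments(g); c=[m['m10']/max(m['m00'],1),m['m01']/max(m['m00'],1)]
    print(n,'green',cv2.contourArea(g),c,ray(f,[c],.067).round(4))
    for key,r,z in (('blue',rf,.028),('brown',rc,.04)):
        q=np.zeros_like(k[key]); q[r[0]:r[1],r[2]:r[3]]=k[key][r[0]:r[1],r[2]:r[3]]
        c=big(q); p=cv2.approxPolyDP(c,1.6,True).reshape(-1,2); print(key,cv2.contourArea(c)); print(np.c_[p,ray(f,p,z)[:,:2].round(4)].tolist())
T=pickle.load(open('top0.pkl','rb'))['image']; print(T[244,134],T[243,330],T[245,258],T[244,290])
E
```

```text
top green 99.5 [132.43551088777218, 244.31323283082074] [[0.493  0.3843 0.067 ]]
blue 637.0
[[301.0, 206.0, 0.6052, -0.0719], [299.0, 210.0, 0.5937, -0.0661], [312.0, 217.0, 0.5738, -0.1022], [330.0, 220.0, 0.5652, -0.1525], [326.0, 266.0, 0.4371, -0.1382], [323.0, 268.0, 0.4317, -0.1298], [307.0, 266.0, 0.4374, -0.0859], [294.0, 270.0, 0.4267, -0.0501], [293.0, 274.0, 0.4159, -0.0473], [314.0, 271.0, 0.4236, -0.1049], [331.0, 275.0, 0.4124, -0.1514], [332.0, 271.0, 0.4232, -0.1544], [328.0, 273.0, 0.4179, -0.1432], [327.0, 269.0, 0.4288, -0.1407], [332.0, 269.0, 0.4287, -0.1545], [336.0, 218.0, 0.5708, -0.1696], [334.0, 219.0, 0.568, -0.1639], [332.0, 215.0, 0.5794, -0.1586], [337.0, 215.0, 0.5793, -0.1727], [337.0, 213.0, 0.585, -0.1728], [318.0, 213.0, 0.5851, -0.1193]]
brown 0.0
[[266.0, 231.0, 0.5328, 0.0261]]
side green 153.5 [354.2193268186753, 327.60369163952225] [[0.4949 0.3885 0.067 ]]
blue 156.0
[[279.0, 174.0, 0.5447, -0.1665], [273.0, 174.0, 0.5623, -0.1693], [270.0, 177.0, 0.5734, -0.1562], [265.0, 175.0, 0.5865, -0.1681], [267.0, 188.0, 0.5897, -0.1066], [262.0, 198.0,
[... 215 characters left out ...]
813, 0.0425], [314.0, 225.0, 0.4968, 0.0737], [315.0, 232.0, 0.5002, 0.0983], [312.0, 235.0, 0.51, 0.1072], [281.0, 234.0, 0.5845, 0.0914], [275.0, 229.0, 0.5962, 0.0719], [276.0, 221.0, 0.589, 0.0438], [272.0, 236.0, 0.6074, 0.0946], [273.0, 244.0, 0.6092, 0.1213], [275.0, 246.0, 0.6056, 0.1285], [281.0, 244.0, 0.5903, 0.1244], [287.0, 247.0, 0.5779, 0.1363], [293.0, 247.0, 0.5639, 0.1387], [294.0, 245.0, 0.5602, 0.1327], [298.0, 248.0, 0.5528, 0.1438], [308.0, 248.0, 0.5293, 0.1477], [309.0, 246.0, 0.5255, 0.1418], [310.0, 249.0, 0.5254, 0.1516], [312.0, 246.0, 0.5185, 0.1429], [313.0, 249.0, 0.5184, 0.1528], [315.0, 248.0, 0.5129, 0.1504]]
[ 54 109  64] [35 60 97] [58 44 37] [149 134  98]
```

```bash
python3 - <<'E'
from m import *
import pickle
T=pickle.load(open('top0.pkl','rb'));S=pickle.load(open('side0.pkl','rb'))
def P(f,name,uv,z): print(name,ray(f,uv,z)[:,:2].round(4).tolist())
P(T,'crate top -y/+x, -y/-x, +y/-x',[[272.5,214.5],[262.7,252],[232,241.5]],.04)
P(S,'crate top +y: +x,-x',[[273.5,236],[317.5,240]],.04)
# crop/4 top, mould top corners (crop px 80,73;175,105;132,242;35,210)
P(T,'mould top',np.array([[80,73],[175,105],[132,242],[35,210]])/4+[225,180],.19)
P(S,'mould top',np.array([[64,29],[175,33],[174,92],[55,82]])/3+[260,160],.19)
for n,f in(('T',T),('S',S)):
    r,g,b=[f['image'][...,i].astype(int) for i in range(3)]
    pk=(r>1.5*g)&(b>1.15*g)&(r>70); c=big(pk); p=cv2.approxPolyDP(cv2.convexHull(c),2,True).reshape(-1,2); print(n,'pink',p.tolist(),'z0',ray(f,p,0)[:,:2].round(3).tolist(),'z.19',ray(f,p,.19)[:,:2].round(3).tolist())
P(T,'cones foot',[[277,187],[304,185],[324,189]],.02); P(T,'bowl',[[311,302]],.03); P(T,'jar top',[[182,135]],.13)
P(S,'fence rail top corners?',[[266,175]],.028)
print(proj(T,[[.385,-.09,.25]]))
E
```

```text
crate top -y/+x, -y/-x, +y/-x [[0.5788, 0.0081], [0.4752, 0.0351], [0.5041, 0.1188]]
crate top +y: +x,-x [[0.6038, 0.0952], [0.5007, 0.1259]]
mould top [[0.5907, 0.0761], [0.5708, 0.0185], [0.4874, 0.0443], [0.5068, 0.1024]]
mould top [[0.5749, 0.0303], [0.4908, 0.0488], [0.5092, 0.1191], [0.5929, 0.0939]]
T pink [[185, 282], [162, 291], [169, 277]] z0 [[0.396, 0.252], [0.371, 0.316], [0.409, 0.297]] z.19 [[0.389, 0.216], [0.368, 0.27], [0.401, 0.254]]
S pink [[403, 246], [384, 242], [387, 212], [407, 215], [407, 236]] z0 [[0.277, 0.147], [0.321, 0.125], [0.27, 0.017], [0.218, 0.038], [0.252, 0.115]] z.19 [[0.389, 0.306], [0.422, 0.29], [0.384, 0.21], [0.346, 0.225], [0.37, 0.283]]
cones foot [[0.6621, -0.0051], [0.668, -0.0821], [0.6563, -0.139]]
bowl [[0.3399, -0.0951]]
jar top [[0.777, 0.2487]]
fence rail top corners? [[0.5835, -0.1677]]
[[317.74928031 282.52810872]]
```

```bash
cat > plan.py <<'E'
from h import *
from scipy.linalg import logm, expm
def pose(s=None):
    s=s or manip.sense(); T=np.eye(4); T[:3,:3]=R.from_rotvec(s['orientation']).as_matrix(); T[:3,3]=s['eef_pos']; return T
def tool(p,yaw,tilt,flip):
    """TCP p; face yaw (x along face), tilt from down towards -ey, flip: sign of tool x"""
    ex=np.array([np.cos(yaw),np.sin(yaw),0]); ey=np.array([-np.sin(yaw),np.cos(yaw),0])
    z=-ey*np.sin(tilt)-np.array([0,0,1])*np.cos(tilt); x=flip*ex
    T=np.eye(4); T[:3,:3]=np.c_[x,np.cross(z,x),z]; T[:3,3]=p; return T
def step(A,B,n):
    D=expm(logm(np.linalg.inv(A)@B).real/n); row=np.r_[D[:3,3]*100,R.from_matrix(D[:3,:3]).as_rotvec()]
    return row.round(3)
def run(A,row,n):
    D=np.eye(4); D[:3,:3]=R.from_rotvec(row[3:6]).as_matrix(); D[:3,3]=np.array(row[:3])/100; out=[]
    for _ in range(n): A=A@D; out.append(A)
    return out
E
python3 - <<'E'
from plan import *
A=pose(); print(A.round(3))
for flip in (1,-1):
  B=tool([.565,.22,.36],-.285,0,flip); r=step(A,B,20); print(flip,r.tolist()); print([x[:3,3].round(2).tolist() for x in run(A,r,20)][::3])
B=tool([.27,-.535,.36],0,0,1);
E
```

```text
[[ 0.451 -0.893 -0.001  0.27 ]
 [-0.893 -0.451  0.001 -0.535]
 [-0.002 -0.    -1.     0.239]
 [ 0.     0.     0.     1.   ]]
1 [-1.4, -3.926, -0.606, -0.0, 0.0, -0.041]
[[0.3, -0.5, 0.24], [0.38, -0.41, 0.26], [0.44, -0.3, 0.28], [0.5, -0.19, 0.3], [0.53, -0.07, 0.32], [0.56, 0.05, 0.34], [0.56, 0.18, 0.35]]
-1 [-4.952, 1.338, -0.603, 0.0, 0.0, 0.116]
[[0.24, -0.5, 0.24], [0.16, -0.36, 0.26], [0.14, -0.21, 0.28], [0.17, -0.06, 0.3], [0.25, 0.07, 0.32], [0.37, 0.17, 0.34], [0.51, 0.22, 0.35]]
```

Emit:
play_rows(
  motion=[
    [[-1.4, -3.9, -2.5, 0, 0, -0.041, 5], [-1.4, -3.9, -2.5, 0, 0, -0.041, 5], [-1.4, -3.9, -2.5, 0, 0, -0.041, 5], [-1.4, -3.9, -2.5, 0, 0, -0.041, 5], [-1.4, -3.9, -0.2, 0, 0, -0.041, 5], [-1.4, -3.9, -0.2, 0, 0, -0.041, 5], [-1.4, -3.9, -0.2, 0, 0, -0.041, 5], [-1.4, -3.9, -0.2, 0, 0, -0.041, 5], [-1.4, -3.9, -0.2, 0, 0, -0.041, 5], [-1.4, -3.9, -0.2, 0, 0, -0.041, 5], [-1.4, -3.9, -0.2, 0, 0, -0.041, 5], [-1.4, -3.9, -0.2, 0, 0, -0.041, 5], [-1.4, -3.9, -0.2, 0, 0, -0.041, 5], [-1.4, -3.9, -0.2, 0, 0, -0.041, 5], [-1.4, -3.9, -0.2, 0, 0, -0.041, 5], [-1.4, -3.9, -0.2, 0, 0, -0.041, 5], [-1.4, -3.9, -0.2, 0, 0, -0.041, 5], [-1.4, -3.9, -0.2, 0, 0, -0.041, 5], [-1.4, -3.9, -0.2, 0, 0, -0.041, 5], [0, 0, 0, 0, 0, 0, 5]],
  ],
)

```text
t: 2.1
eef_pos: [0.5615, 0.1791, 0.3684]
orientation: [-3.101, 0.497, 0.002]
wrist_force: [-0.1, -0.5, 0.4]
gripper_width: 0.588
```

```bash
python3 - <<'E'
from plan import *
import pickle
f=grab('wrist'); save(f,'w1.png'); pickle.dump(f,open('w1.pkl','wb'))
print(manip.sense()['q'].round(2))
A=pose()
B=tool([.566,.165,.20],-.285,.61,1); r=step(A,B,10); print(r.tolist())
E
```

```text
[0.31 0.28 0.2  1.49 0.   2.2 ]
[0.073, -0.367, 1.675, -0.061, 0.001, -0.003]
```

View pics/w1.png

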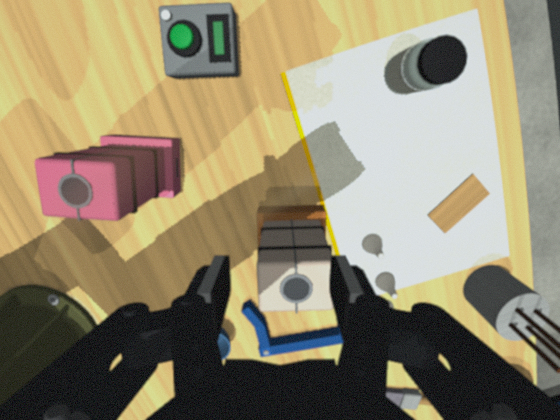

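The wrist view shows the crate's +y edge at rows 205-222, columns 260-325, square to the image, so the yaw estimate is good. The button is at (183,38), the pink look-alike at (100,180) and the rail at (265,352)-(340,337).

```bash
python3 - <<'E'
from m import *
import pickle
f=pickle.load(open('w1.pkl','rb')); k=masks(f)
c=big(k['green']); p=c.reshape(-1,2); m=cv2.moments(c); u=[m['m10']/m['m00'],m['m01']/m['m00']]; print('green',u,ray(f,[u],.067).round(4))
b=k['brown'].copy(); b[:190]=0;b[245:]=0;b[:,:245]=0;b[:,340:]=0
q=cv2.approxPolyDP(big(b),1.5,True).reshape(-1,2); print(q.tolist())
print('z0',ray(f,q,0)[:,:2].round(4).tolist()); print('z.04',ray(f,q,.04)[:,:2].round(4).tolist())
def P(n,uv,z): print(n,ray(f,uv,z)[:,:2].round(4).tolist())
P('pink base z.04',[[103,136],[180,138],[178,197]],.04); P('pink top',[[38,158],[128,160],[120,220],[42,215]],.19)
B=[[255,340,200,245]]
h=f['image'][195:265,245:345]; h=cv2.resize(h,None,fx=5,fy=5,interpolation=cv2.INTER_CUBIC)
g=cv2.resize(f['image'][290:365,230:350],None,fx=2,fy=2,interpolation=cv2.INTER_CUBIC)
o=np.zeros((350,800,3),np.uint8);o[:,:500]=h;o[:150,520:760]=g;cv2.imwrite('pics/w1c.png',o[:,:,::-1])
E
```

```text
green [181.2467883705206, 36.16159567275186] [[0.4968 0.3836 0.067 ]]
[[321, 218]]
z0 [[0.6004, 0.0676]]
z.04 [[0.5992, 0.0821]]
pink base z.04 [[0.3277, 0.3062], [0.4367, 0.2659], [0.3981, 0.1841]]
pink top [[0.3341, 0.2913], [0.4254, 0.2578], [0.388, 0.202], [0.3054, 0.2349]]
```

View pics/w1c.png

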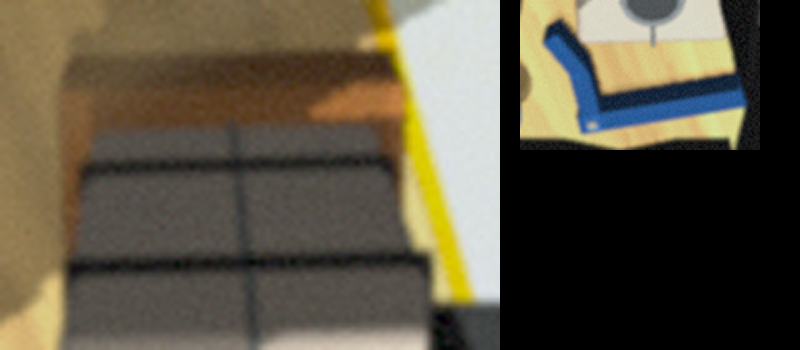

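Emit:
play_rows(
  motion=[
    [[0.07, -0.37, 1.2, -0.06, 0, 0, 5], [0.07, -0.37, 1.2, -0.06, 0, 0, 5], [0.07, -0.37, 1.2, -0.06, 0, 0, 5], [0.07, -0.37, 1.2, -0.06, 0, 0, 5], [0.07, -0.37, 1.2, -0.06, 0, 0, 5], [0.07, -0.37, 1.2, -0.06, 0, 0, 5], [0.07, -0.37, 1.2, -0.06, 0, 0, 5], [0.07, -0.37, 1.2, -0.06, 0, 0, 5], [0.07, -0.37, 1.2, -0.06, 0, 0, 5], [0.07, -0.37, 1.2, -0.06, 0, 0, 5], [0, 0, 0, 0, 0, 0, 5]],
  ],
)

```text
t: 3.25
eef_pos: [0.5688, 0.1749, 0.2419]
orientation: [2.509, -0.409, -0.135]
wrist_force: [-0.3, -0.6, 0.1]
gripper_width: 0.582
```

The close crop shows the crate's +y face: its top edge is about (258,212.6)-(326,211.4) and its bottom edge about (258,206.6)-(323,205.4) in full pixels. It is brown, so this is the right object.

```bash
python3 - <<'E'
from plan import *
import pickle
f=pickle.load(open('w1.pkl','rb'))
a=ray(f,[[258,212.6],[326,211.4]],.04)[:,:2];b=ray(f,[[258,206.6],[323,205.4]],0)[:,:2]
for e in (a,b): d=e[1]-e[0]; print(e.round(4).tolist(),np.hypot(*d),np.arctan2(d[1],d[0]))
# fence inner corner, rail (2x crop): outer corner top (585,132)->, far end (742,103)
p=np.array([[65,132],[222,103],[62,108+0],[222,75]])/2+[230,290]
print('rail',ray(f,p,.028)[:,:2].round(4).tolist(), 'z0',ray(f,p,0)[:,:2].round(4).tolist())
print(manip.sense()['q'].round(2))
g=grab('side'); save(g,'s2.png')
A=pose(); print(A[:3,:3].round(3).tolist())
for tip in (0.0,):
  B=tool([.566,.165,.035],-.285,.6,1); print(step(A,B,10).tolist())
E
```

```text
[[0.5078, 0.1215], [0.6097, 0.0902]] 0.1065215812982802 -0.29827817811163765
[[0.5046, 0.1204], [0.6097, 0.0881]] 0.10996184519076967 -0.29746109177672697
rail [[0.4185, -0.1549], [0.5691, -0.1691], [0.4252, -0.1273], [0.5769, -0.1383]] z0 [[0.4086, -0.1788], [0.5681, -0.1938], [0.4157, -0.1496], [0.5764, -0.1612]]
[ 0.51  0.7   0.4   1.75 -0.39  2.5 ]
[[0.948, -0.261, -0.183], [-0.319, -0.782, -0.536], [-0.003, 0.567, -0.824]]
[0.002, -1.094, 1.78, 0.0, 0.002, -0.003]
```

View pics/s2.png

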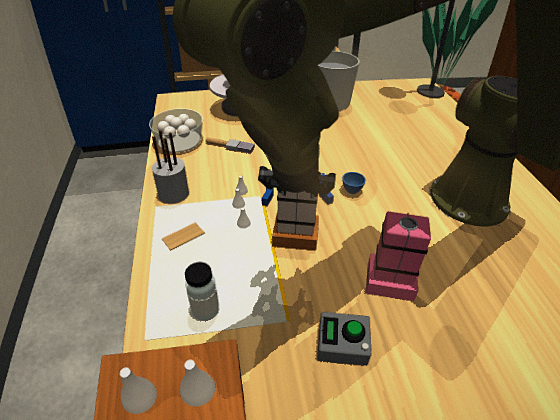

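```bash
python3 - <<'E'
from plan import *
A=pose(); B=tool([.570,.146,.020],-.295,.6,1); r=step(A,B,12); print(r.tolist(),[x[:3,3].round(3).tolist() for x in run(A,r,12)][::3])
E
```

```text
[0.082, -0.866, 1.666, 0.0, 0.002, -0.002] [[0.569, 0.173, 0.225], [0.569, 0.165, 0.169], [0.57, 0.158, 0.113], [0.57, 0.151, 0.057]]
```

Emit:
play_rows(
  motion=[
    [[0.08, -0.87, 1.67, 0, 0.002, -0.002, 5], [0.08, -0.87, 1.67, 0, 0.002, -0.002, 5], [0.08, -0.87, 1.67, 0, 0.002, -0.002, 5], [0.08, -0.87, 1.67, 0, 0.002, -0.002, 5], [0.08, -0.87, 1.67, 0, 0.002, -0.002, 5], [0.08, -0.87, 1.67, 0, 0.002, -0.002, 5], [0.08, -0.87, 1.67, 0, 0.002, -0.002, 5], [0.08, -0.87, 1.67, 0, 0.002, -0.002, 5], [0.08, -0.87, 1.67, 0, 0.002, -0.002, 5], [0.08, -0.87, 1.67, 0, 0.002, -0.002, 5], [0.08, -0.87, 1.67, 0, 0.002, -0.002, 5], [0.08, -0.87, 1.6, 0, 0.002, -0.002, 5], [0, 0, 0, 0, 0, 0, 5]],
  ],
)

```text
t: 4.6
eef_pos: [0.5709, 0.146, 0.0214]
orientation: [2.518, -0.373, -0.108]
wrist_force: [-0.5, -0.1, 0.9]
gripper_width: 0.584
```

```bash
python3 - <<'E'
from plan import *
import pickle
A=pose(); print(A.round(3).tolist(),np.arctan2(A[1,0],A[0,0]))
f=grab('side'); t=grab('top'); w=grab('wrist'); pickle.dump((f,t,w),open('3.pkl','wb'))
o=np.zeros((600,800,3),np.uint8)
o[:,:400]=cv2.resize(f['image'][100:280,230:350],(400,600),interpolation=cv2.INTER_CUBIC)
o[:300,400:]=cv2.resize(t['image'][195:285,220:340],(400,300),interpolation=cv2.INTER_CUBIC)
o[300:,400:]=cv2.resize(w['image'],(400,300),interpolation=cv2.INTER_AREA)
cv2.imwrite('pics/c3.png',o[:,:,::-1])
E
```

```text
[[0.958, -0.241, -0.159, 0.571], [-0.288, -0.789, -0.542, 0.146], [0.005, 0.565, -0.825, 0.021], [0.0, 0.0, 0.0, 1.0]] -0.29227632500711553
```

View pics/c3.png

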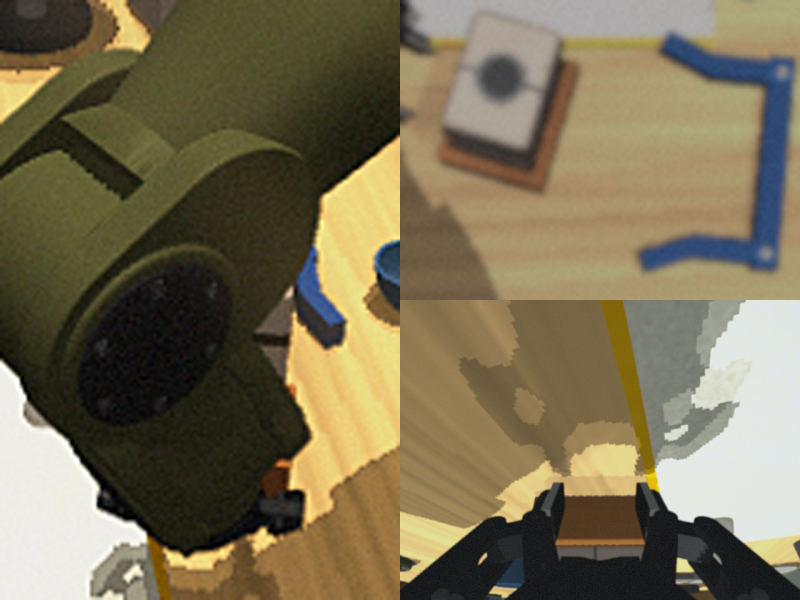

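The top view shows the crate clear, with the gripper only at the left edge behind it. In the wrist view the fingers straddle the middle of the crate's +y face. I'll approach until contact.

Emit:
play_rows(
  motion=[
    [[0, 0.33, 0.226, 0, 0, 0, 5], [0, 0.33, 0.226, 0, 0, 0, 5], [0, 0.33, 0.226, 0, 0, 0, 5], [0, 0.33, 0.226, 0, 0, 0, 5], [0, 0.33, 0.226, 0, 0, 0, 5], [0, 0.165, 0.113, 0, 0, 0, 5], [0, 0.165, 0.113, 0, 0, 0, 5], [0, 0.165, 0.113, 0, 0, 0, 5], [0, 0.165, 0.113, 0, 0, 0, 5], [0, 0.165, 0.113, 0, 0, 0, 5]],
  ],
)

```text
t: 5.75
eef_pos: [0.5627, 0.1185, 0.0218]
orientation: [2.518, -0.371, -0.106]
wrist_force: [-0.1, -0.6, -0.2]
gripper_width: 0.582
```

Emit:
play_rows(
  motion=[
    [[0, -0.17, 0.25, 0, 0, 0, 5], [0, 0.165, 0.113, 0, 0, 0, 5], [0, 0.165, 0.113, 0, 0, 0, 5], [0, 0.165, 0.113, 0, 0, 0, 5], [0, 0.165, 0.113, 0, 0, 0, 5], [0, 0.165, 0.113, 0, 0, 0, 5], [0, 0.165, 0.113, 0, 0, 0, 5]],
  ],
)

```text
t: 6.45
eef_pos: [0.5606, 0.1097, 0.0185]
orientation: [2.523, -0.372, -0.104]
wrist_force: [1.6, 8.4, -0.5]
gripper_width: 0.588
```

Emit:
play_rows(
  motion=[
    [[-0.02, 0.25, 0.17, 0, 0.0018, -0.0026, 5], [-0.04, 0.33, 0.226, 0, 0.0027, -0.004, 5], [-0.04, 0.33, 0.226, 0, 0.0027, -0.004, 5], [-0.04, 0.33, 0.226, 0, 0.0027, -0.004, 5], [-0.04, 0.33, 0.226, 0, 0.0027, -0.004, 5], [-0.04, 0.33, 0.226, 0, 0.0027, -0.004, 5], [-0.04, 0.33, 0.226, 0, 0.0027, -0.004, 5], [-0.04, 0.33, 0.226, 0, 0.0027, -0.004, 5], [-0.04, 0.33, 0.226, 0, 0.0027, -0.004, 5], [-0.04, 0.33, 0.226, 0, 0.0027, -0.004, 5], [-0.04, 0.33, 0.226, 0, 0.0027, -0.004, 5], [-0.04, 0.33, 0.226, 0, 0.0027, -0.004, 5], [-0.04, 0.33, 0.226, 0, 0.0027, -0.004, 5], [-0.04, 0.33, 0.226, 0, 0.0027, -0.004, 5], [0, 0, 0, 0, 0, 0, 5]],
  ],
)

```text
t: 7.95
eef_pos: [0.541, 0.057, 0.0186]
orientation: [2.531, -0.289, -0.078]
wrist_force: [2.5, 5.3, -1.9]
gripper_width: 0.583
```

```bash
cat > look.py <<'E'
from m import *
from plan import pose
import sys,pickle
def line(pts): 
    vx,vy,x,y=cv2.fitLine(np.array(pts,np.float32),cv2.DIST_HUBER,0,.01,.01).ravel(); return np.array([x,y]),np.array([vx,vy])
n=sys.argv[1]; A=pose(); print('tcp',A[:3,3].round(4),'yaw',np.arctan2(A[1,0],A[0,0]).round(3))
t=grab('top'); pickle.dump(t,open(n+'.pkl','wb'))
cv2.imwrite('pics/%s.png'%n,cv2.resize(t['image'][200:280,225:345],(800,533),interpolation=cv2.INTER_CUBIC)[:,:,::-1])
E
python3 look.py t4
```

```text
tcp [0.541  0.057  0.0186] yaw -0.225
```

View pics/t4.png

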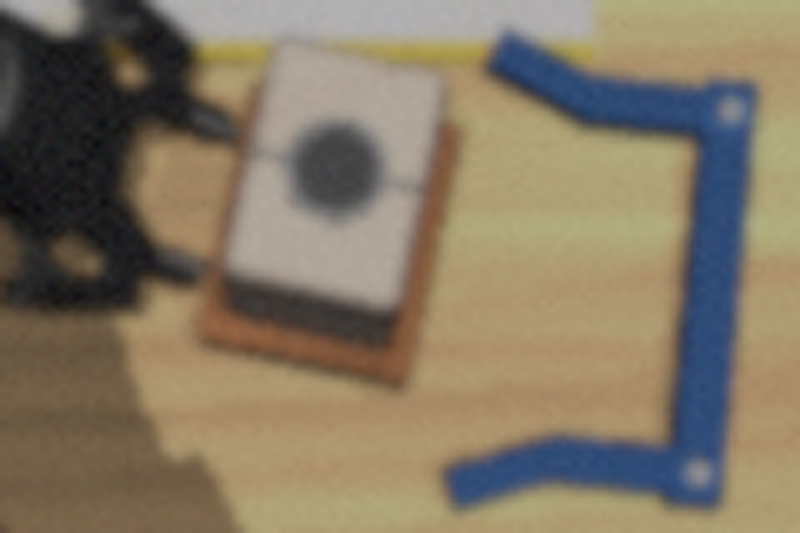

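The crop shows the crate sliding upright with both fingertips flat on its +y face. Its -y edge is (460,125)-(405,385), and the rail's inner edge is (697,130)-(675,440).

```bash
cat > bay.py <<'E'
from m import *
import pickle
def W(t,pts,z): return ray(t,np.array(pts)*.15+[225-.42,200-.42],z)[:,:2]
t=pickle.load(open('t4.pkl','rb'))
inn=W(t,[[697,135],[676,435]],.028); out=W(t,[[754,84],[720,506]],.028); ck=W(t,[[600,124],[697,134],[560,440],[672,447]],.028)
ang=lambda d: np.arctan2(d[1],d[0])
if __name__=='__main__':
    print('yaw in/out',ang(inn[0]-inn[1]),ang(out[0]-out[1]),'cheeks',ang(ck[1]-ck[0])+np.pi/2,ang(ck[3]-ck[2])+np.pi/2)
    th=-.105; ex=np.array([np.cos(th),np.sin(th)]); ey=np.array([-ex[1],ex[0]])
    print('rail in y',inn@ey,'out',out@ey,'ends x',out@ex,'cheek x',ck@ex)
    b=W(t,[[460,125],[405,386],[203,336]],.04); print('crate',b.round(4).tolist(),'yaw',ang(b[0]-b[1]),ang(b[2]-b[1])-np.pi/2,'bay x',b@ex,'y',b@ey)
E
python3 bay.py
```

```text
yaw in/out -0.09464449518587499 -0.10809691370731536 cheeks -0.10627131292526792 -0.0692342320090773
rail in y [-0.08998796 -0.09129207] out [-0.11231278 -0.11176336] ends x [0.60246712 0.42505777] cheek x [0.57873441 0.57868233 0.44559594 0.44725074]
crate [[0.5679, -0.05], [0.46, -0.0263], [0.4807, 0.056]] yaw -0.2161158115769639 -0.24675053983411188 bay x [0.57005952 0.46024232 0.47222272] y [0.00982349 0.02207638 0.10602705]
```

Emit:
play_rows(
  motion=[
    [[-0.04, 0.33, 0.226, 0, 0.0038, -0.0055, 5], [-0.04, 0.33, 0.226, 0, 0.0038, -0.0055, 5], [-0.04, 0.33, 0.226, 0, 0.0038, -0.0055, 5], [-0.04, 0.33, 0.226, 0, 0.0038, -0.0055, 5], [-0.04, 0.33, 0.226, 0, 0.0038, -0.0055, 5], [-0.04, 0.33, 0.226, 0, 0.0038, -0.0055, 5], [-0.04, 0.33, 0.226, 0, 0.0038, -0.0055, 5], [-0.04, 0.33, 0.226, 0, 0.0038, -0.0055, 5], [-0.04, 0.33, 0.226, 0, 0.0038, -0.0055, 5], [-0.04, 0.33, 0.226, 0, 0.0038, -0.0055, 5], [-0.04, 0.33, 0.226, 0, 0.0038, -0.0055, 5], [-0.04, 0.33, 0.226, 0, 0.0038, -0.0055, 5], [-0.04, 0.33, 0.226, 0, 0.0038, -0.0055, 5], [-0.04, 0.33, 0.226, 0, 0.0038, -0.0055, 5], [-0.04, 0.33, 0.226, 0, 0.0038, -0.0055, 5], [-0.04, 0.33, 0.226, 0, 0.0038, -0.0055, 5], [-0.04, 0.33, 0.226, 0, 0.0038, -0.0055, 5], [-0.04, 0.33, 0.226, 0, 0.0038, -0.0055, 5], [0, 0, 0, 0, 0, 0, 5]],
  ],
)

```text
t: 9.9
eef_pos: [0.5217, -0.0128, 0.0186]
orientation: [2.541, -0.136, -0.031]
wrist_force: [1.9, 5.6, -2.6]
gripper_width: 0.584
```

```bash
python3 look.py t5
```

```text
tcp [ 0.5217 -0.0128  0.0186] yaw -0.104
```

View pics/t5.png

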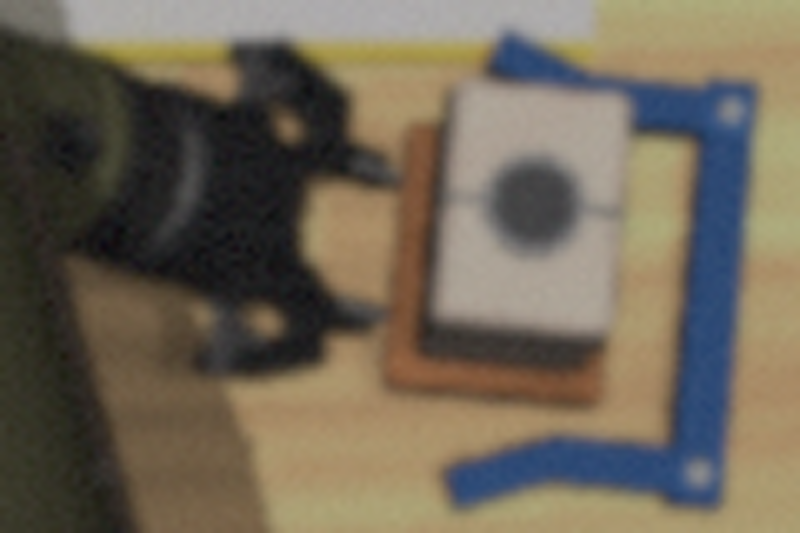

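The crop shows the crate entering the bay and nearly parallel to it. Its corners are (602,403), (385,385) and (410,122). It is upright, with clear space on both sides.

```bash
python3 - <<'E'
from bay import *
t=pickle.load(open('t5.pkl','rb'));th=-.105; ex=np.array([np.cos(th),np.sin(th)]); ey=np.array([-ex[1],ex[0]])
b=W(t,[[602,404],[385,386],[408,122]],.04); print(b.round(4).tolist(),'yaw',ang(b[1]-b[0])-np.pi/2,ang(b[2]-b[1]),b@ex,b@ey)
print('home x edges',.5126-.055,'+y edge home',-.0905+.09,'mean diag',(b[0]+b[2])@ex/2)
E
```

```text
[[0.4522, -0.1066], [0.4601, -0.0181], [0.5693, -0.0285]] yaw -0.08805768072769538 -0.0942585072421083 [0.4609285  0.45942399 0.56910028] [-0.05861199  0.0301815   0.03135963]
home x edges 0.45759999999999995 +y edge home -0.0005000000000000004 mean diag 0.5150143883146964
```

Emit:
play_rows(
  motion=[
    [[-0.02, 0.33, 0.226, 0, 0, 0, 5], [-0.02, 0.33, 0.226, 0, 0, 0, 5], [-0.02, 0.33, 0.226, 0, 0, 0, 5], [-0.02, 0.33, 0.226, 0, 0, 0, 5], [-0.02, 0.33, 0.226, 0, 0, 0, 5], [-0.02, 0.33, 0.226, 0, 0, 0, 5], [0, 0.165, 0.113, 0, 0, 0, 5], [0, 0.083, 0.056, 0, 0, 0, 5], [0, 0.083, 0.056, 0, 0, 0, 5]],
  ],
)

```text
t: 10.85
eef_pos: [0.5179, -0.0398, 0.0185]
orientation: [2.543, -0.135, -0.031]
wrist_force: [1.2, 9.1, -0.3]
gripper_width: 0.584
```

Emit:
play_rows(
  motion=[
    [[0, 0.083, 0.056, 0, 0, 0, 5], [0, 0.083, 0.056, 0, 0, 0, 5]],
  ],
)

```text
t: 11.05
eef_pos: [0.5177, -0.0418, 0.0185]
orientation: [2.543, -0.135, -0.031]
wrist_force: [2.3, 9.2, 0.2]
gripper_width: 0.584
```

Emit:
play_rows(
  motion=[
    [[0, 0.083, 0.056, 0, 0, 0, 5]],
  ],
)

```text
t: 11.15
eef_pos: [0.5176, -0.0427, 0.0185]
orientation: [2.543, -0.135, -0.031]
wrist_force: [0.7, 10.0, 0.2]
gripper_width: 0.587
```

Emit:
play_rows(
  motion=[
    [[0, 0.083, 0.056, 0, 0, 0, 5]],
  ],
)

```text
t: 11.25
eef_pos: [0.5174, -0.0438, 0.0185]
orientation: [2.542, -0.135, -0.031]
wrist_force: [1.1, 9.9, 0.6]
gripper_width: 0.589
```

Emit:
play_rows(
  motion=[
    [[0, 0.083, 0.056, 0, 0, 0, 5]],
  ],
)

```text
t: 11.35
eef_pos: [0.5173, -0.0447, 0.0185]
orientation: [2.543, -0.135, -0.031]
wrist_force: [0.7, 9.9, -0.3]
gripper_width: 0.583
```

Emit:
play_rows(
  motion=[
    [[0, 0.083, 0.056, 0, 0, 0, 5]],
  ],
)

```text
t: 11.45
eef_pos: [0.5174, -0.0453, 0.0184]
orientation: [2.544, -0.135, -0.031]
wrist_force: [-0.0, 15.6, 3.0]
gripper_width: 0.584
```

Emit:
play_rows(
  motion=[
    [[0, 0.05, 0.034, 0, 0, 0, 5]],
  ],
)

```text
t: 11.55
eef_pos: [0.5174, -0.0454, 0.0184]
orientation: [2.545, -0.135, -0.031]
wrist_force: [0.2, 15.8, 2.7]
gripper_width: 0.589
```

Emit:
play_rows(
  motion=[
    [[0, 0.083, 0.056, 0, 0, 0, 5], [0, 0, 0, 0, 0, 0, 5]],
  ],
)

```text
t: 11.75
eef_pos: [0.5178, -0.0457, 0.0185]
orientation: [2.546, -0.136, -0.03]
wrist_force: [1.4, 17.3, 1.8]
gripper_width: 0.585
```

Emit:
play_rows(
  motion=[
    [[0, 0.083, 0.056, 0, 0, 0, 5], [0, 0, 0, 0, 0, 0, 5]],
  ],
)

```text
t: 11.95
eef_pos: [0.5179, -0.0459, 0.0185]
orientation: [2.548, -0.136, -0.029]
wrist_force: [0.3, 20.4, 4.4]
gripper_width: 0.591
```

```bash
python3 look.py t6; python3 -c "
from cell import manip;s=manip.sense();print(s['wrist_force'],s['torque'])"
```

```text
tcp [ 0.5179 -0.0459  0.0185] yaw -0.104
[ 0.84153228 20.76778429  4.02452873] [ 3.60174708  0.08197932 -0.60791861]
```

View pics/t6.png

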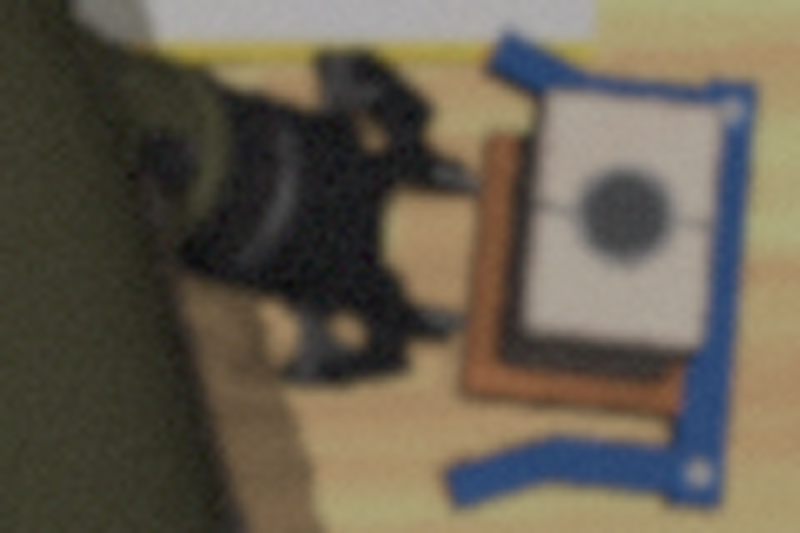

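The crate looks home against the rail, with corners (463,393), (488,132) and (683,412). The yaw moment suggests the -x finger carries most of the load, so I'll square up with a slight turn while pressing.

Emit:
play_rows(
  motion=[
    [[0, 0, 0, 0, -0.0057, 0.0083, 5], [0, 0, 0, 0, 0, 0, 5]],
  ],
)

```text
t: 12.2
eef_pos: [0.5182, -0.046, 0.0185]
orientation: [2.547, -0.148, -0.033]
wrist_force: [-0.2, 19.0, 3.2]
gripper_width: 0.588
```

```bash
python3 - <<'E'
from bay import *
from plan import pose,manip
s=manip.sense();print(s['wrist_force'].round(1),s['torque'].round(2)); A=pose(s); print(A[:3,3].round(4),ang(A[:2,0]))
t=pickle.load(open('t6.pkl','rb'));th=-.105; ex=np.array([np.cos(th),np.sin(th)]); ey=np.array([-ex[1],ex[0]])
b=W(t,[[683,413],[462,394],[486,132]],.04); print('yaw',ang(b[1]-b[0])-np.pi/2,ang(b[2]-b[1]),b@ex,b@ey)
# subpixel +y edge & mould top +y edge by gradient in image columns
E
```

```text
[-0.2 19.   3.2] [ 3.57 -0.13 -0.19]
[ 0.5182 -0.046   0.0185] -0.11352049568182235
yaw -0.09172765378599168 -0.10330421165072047 [0.46052311 0.45932048 0.56823725] [-0.09195339 -0.00134701 -0.00116231]
```

Emit:
play_rows(
  motion=[
    [[0, 0.12, 0.082, 0, 0, 0, 5], [0, 0, 0, 0, 0, 0, 5], [0, 0, 0, 0, 0, 0, 5]],
  ],
)

```text
t: 12.5
eef_pos: [0.5182, -0.0461, 0.0185]
orientation: [2.55, -0.148, -0.032]
wrist_force: [0.0, 25.4, 7.0]
gripper_width: 0.585
```

Emit:
play_rows(
  motion=[
    [[0, 0.12, 0.082, 0, 0, 0, 5], [0, 0, 0, 0, 0, 0, 5], [0, 0, 0, 0, 0, 0, 5]],
  ],
)

```text
t: 12.8
eef_pos: [0.5182, -0.0462, 0.0184]
orientation: [2.552, -0.147, -0.032]
wrist_force: [-1.4, 33.6, 9.5]
gripper_width: 0.583
```

```bash
python3 - <<'E'
from plan import *
s=manip.sense();print(s['wrist_force'].round(1),s['torque'].round(2)); A=pose(s); print(A[:3,3].round(4),np.arctan2(A[1,0],A[0,0]))
E
```

```text
[-1.4 33.6  9.5] [ 4.99  0.56 -0.79]
[ 0.5182 -0.0462  0.0184] -0.11255038415581615
```

Firmly home: 34 N and no further travel. Backing off straight, then rising.

Emit:
play_rows(
  motion=[
    [[0, -0.25, -0.17, 0, 0, 0, 5], [0, -0.25, -0.17, 0, 0, 0, 5], [0, -0.5, -0.34, 0, 0, 0, 5], [0, -0.83, -0.565, 0, 0, 0, 5], [0, -0.83, -0.565, 0, 0, 0, 5], [0, -0.83, -0.565, 0, 0, 0, 5], [0, -0.83, -0.565, 0, 0, 0, 5], [0, -0.83, -0.565, 0, 0, 0, 5], [0, 0, 0, 0, 0, 0, 5]],
  ],
)

```text
t: 13.7
eef_pos: [0.5232, 0.0097, 0.0186]
orientation: [2.537, -0.146, -0.036]
wrist_force: [-0.2, 0.2, 0.7]
gripper_width: 0.586
```

```bash
python3 - <<'E'
from plan import *
import pickle
A=pose(); print(A[:3,3].round(4),manip.sense()['wrist_force'].round(1))
B=tool([.525,.04,.20],-.105,.3,1); r=step(A,B,8); print(r.tolist()); A2=run(A,r,8)[-1]
B=tool([.495,.384,.16],-.105,0,1); r=step(A2,B,12); print(r.tolist(),[x[:3,3].round(3).tolist() for x in run(A2,r,12)][::3])
t=grab('top'); pickle.dump(t,open('t7.pkl','wb'))
cv2.imwrite('pics/t7.png',cv2.resize(t['image'][200:280,225:345],(800,533),interpolation=cv2.INTER_CUBIC)[:,:,::-1])
E
```

```text
[0.5232 0.0097 0.0186] [-0.2  0.2  0.7]
[-0.011, 0.69, -2.202, 0.038, -0.0, -0.001]
[-0.549, -2.854, -0.125, 0.025, -0.0, -0.0] [[0.522, 0.068, 0.193], [0.515, 0.153, 0.176], [0.507, 0.239, 0.165], [0.5, 0.326, 0.16]]
```

View pics/t7.png

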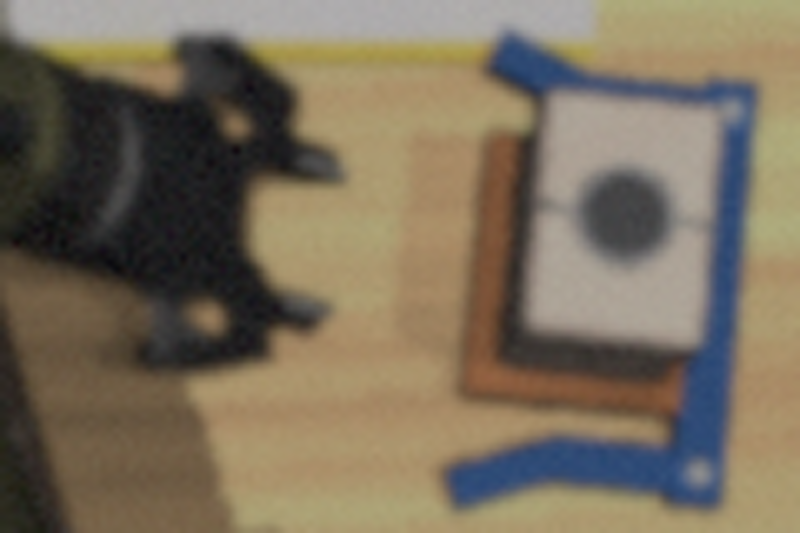

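The crate hasn't moved after release. I'll do a quick subpixel squareness check before leaving.

```bash
python3 - <<'E'
from bay import *
t=pickle.load(open('t7.pkl','rb')); I=t['image'].astype(float)
g=cv2.GaussianBlur(I,(0,0),.7)
def edge(ch,rows,c0,c1,sgn,z):
    pts=[]
    for r in rows:
        d=sgn*np.gradient(ch[r])[c0(r):c1(r)]; d=np.clip(d,0,None); i=d.argmax(); k=np.arange(max(i-2,0),min(i+3,len(d))); pts.append([c0(r)+(d[k]*k).sum()/d[k].sum(),r])
    w=ray(t,pts,z)[:,:2]; v=cv2.fitLine(w.astype(np.float32),cv2.DIST_HUBER,0,.001,.001).ravel()
    s=np.sign(v[0]); m=w[:,0]; print(len(pts),'yaw',np.arctan2(v[1]*s,v[0]*s).round(4),'y at x=.5126ex',w.mean(0).round(4)); return w
G=g[...,1]; red=g[...,0]-g[...,2]
ed=lambda x0,y0,x1,y1:(lambda r: 225+(x0+(r-200+.4-y0*.15)*(x1-x0)/(y1-y0)/.15)*.15)
c=ed(488,132,463,393); o=ed(754,84,720,506); i_=ed(697,135,676,435)
th=-.105; ey=np.array([-np.sin(th),np.cos(th)])
w=edge(G,range(222,258),lambda r:int(c(r))-3,lambda r:int(c(r))+4,-1,.04); print(np.median(w@ey))
w=edge(G,range(215,274),lambda r:int(o(r))-3,lambda r:int(o(r))+5,1,.028); print(np.median(w@ey))
E
```

```text
36 yaw -0.1294 y at x=.5126ex [ 0.5092 -0.0525]
0.00096570256211519
59 yaw -0.1123 y at x=.5126ex [ 0.498  -0.1665]
-0.11326484969833947
```

Emit:
play_rows(
  motion=[
    [[0, 0.69, -2.2, 0.038, 0, 0, 5], [0, 0.69, -2.2, 0.038, 0, 0, 5], [0, 0.69, -2.2, 0.038, 0, 0, 3], [0, 0.69, -2.2, 0.038, 0, 0, 2], [0, 0.69, -2.2, 0.038, 0, 0, 0], [0, 0.69, -2.2, 0.038, 0, 0, 0], [0, 0.69, -2.2, 0.038, 0, 0, 0], [0, 0.69, -2.2, 0.038, 0, 0, 0], [0, 0, 0, 0, 0, 0, 0]],
  ],
)

```text
t: 14.65
eef_pos: [0.5267, 0.0375, 0.2037]
orientation: [2.841, -0.168, -0.007]
wrist_force: [-0.4, 1.1, 0.3]
gripper_width: 0.004
```

The rail yaw (-0.112) matches the tool yaw with both fingers loaded (-0.113). Next, the button.

```bash
python3 - <<'E'
from plan import *
A=pose(); B=tool([.510,.385,.22],-.105,0,1); r=step(A,B,12); print(r.tolist(),[x[:3,3].round(3).tolist() for x in run(A,r,12)][::3])
E
```

```text
[-0.46, -2.814, -0.595, 0.025, -0.001, -0.001] [[0.525, 0.067, 0.201], [0.522, 0.154, 0.198], [0.518, 0.241, 0.201], [0.513, 0.328, 0.211]]
```

Emit:
play_rows(
  motion=[
    [[-0.46, -2.8, -0.9, 0.025, 0, 0, 0], [-0.46, -2.8, -0.9, 0.025, 0, 0, 0], [-0.46, -2.8, -0.6, 0.025, 0, 0, 0], [-0.46, -2.8, -0.6, 0.025, 0, 0, 0], [-0.46, -2.8, -0.6, 0.025, 0, 0, 0], [-0.46, -2.8, -0.6, 0.025, 0, 0, 0], [-0.46, -2.8, -0.6, 0.025, 0, 0, 0], [-0.46, -2.8, -0.6, 0.025, 0, 0, 0], [-0.46, -2.8, -0.6, 0.025, 0, 0, 0], [-0.46, -2.8, -0.6, 0.025, 0, 0, 0], [-0.46, -2.8, -0.6, 0.025, 0, 0, 0], [-0.46, -2.8, -0.6, 0.025, 0, 0, 0], [0, 0, 0, 0, 0, 0, 0], [0, 0, 0, 0, 0, 0, 0]],
  ],
)

```text
t: 16.05
eef_pos: [0.5089, 0.386, 0.2224]
orientation: [-3.135, 0.178, -0.01]
wrist_force: [-0.3, -0.3, -1.0]
gripper_width: 0.002
```

```bash
python3 - <<'E'
from plan import *
from m import masks,big
A=pose(); print(A.round(4).tolist())
w=grab('wrist'); save(w,'w8.png'); c=big(masks(w)['green']); print(cv2.contourArea(c),cv2.boundingRect(c)); m=cv2.moments(c); u=[m['m10']/max(1,m['m00']),m['m01']/max(1,m['m00'])]; print(u,ray(w,[u],.067).round(4))
B=tool([.495,.385,.085],-.105,0,1); print(step(A,B,8).tolist())
E
```

```text
[[0.9935, -0.1134, 0.0062, 0.5089], [-0.1135, -0.9935, 0.0009, 0.386], [0.006, -0.0016, -1.0, 0.2224], [0.0, 0.0, 0.0, 1.0]]
594.5 (249, 181, 30, 28)
[263.2744603308102, 194.45107933837957] [[0.4955 0.3892 0.067 ]]
[-0.177, 0.034, 1.716, -0.0, -0.001, -0.001]
```

Emit:
play_rows(
  motion=[
    [[-0.17, 0.01, 1.75, 0, 0, 0, 0], [-0.17, 0.01, 1.75, 0, 0, 0, 0], [-0.17, 0.01, 1.75, 0, 0, 0, 0], [-0.17, 0.01, 1.75, 0, 0, 0, 0], [-0.17, 0.01, 1.75, 0, 0, 0, 0], [-0.17, 0.01, 1.75, 0, 0, 0, 0], [-0.17, 0.01, 1.75, 0, 0, 0, 0], [-0.17, 0.01, 1.3, 0, 0, 0, 0], [0, 0, 0, 0, 0, 0, 0]],
  ],
)

```text
t: 17.0
eef_pos: [0.4951, 0.3852, 0.0851]
orientation: [3.136, -0.181, 0.005]
wrist_force: [0.0, -1.3, 0.5]
gripper_width: -0.0
```

Emit:
play_rows(
  motion=[
    [[0, 0, 0.3, 0, 0, 0, 0], [0, 0, 0.3, 0, 0, 0, 0], [0, 0, 0.2, 0, 0, 0, 0]],
  ],
)

```text
t: 17.3
eef_pos: [0.4971, 0.3872, 0.0799]
orientation: [-3.133, 0.18, -0.012]
wrist_force: [0.1, 0.9, -0.8]
gripper_width: -0.001
```

Emit:
play_rows(
  motion=[
    [[0, 0, 0.3, 0, 0, 0, 0], [0, 0, 0.2, 0, 0, 0, 0], [0, 0, 0, 0, 0, 0, 0]],
  ],
)

```text
t: 17.6
eef_pos: [0.4967, 0.3871, 0.0744]
orientation: [-3.134, 0.179, -0.011]
wrist_force: [0.2, 0.7, 0.8]
gripper_width: -0.004
```

Emit:
play_rows(
  motion=[
    [[0, 0, 0.2, 0, 0, 0, 0], [0, 0, 0.2, 0, 0, 0, 0], [0, 0, 0, 0, 0, 0, 0]],
  ],
)

```text
t: 17.9
eef_pos: [0.4968, 0.3871, 0.0704]
orientation: [-3.134, 0.18, -0.011]
wrist_force: [-0.0, 0.0, 3.5]
gripper_width: 0.002
```

Emit:
play_rows(
  motion=[
    [[0, 0, 0.15, 0, 0, 0, 0], [0, 0, 0.1, 0, 0, 0, 0], [0, 0, 0, 0, 0, 0, 0], [0, 0, 0, 0, 0, 0, 0]],
  ],
)

```text
t: 18.3
eef_pos: [0.4968, 0.3872, 0.069]
orientation: [-3.133, 0.18, -0.011]
wrist_force: [-3.1, -2.2, 9.7]
gripper_width: 0.001
```

Emit:
play_rows(
  motion=[
    [[0, 0, 0.05, 0, 0, 0, 0], [0, 0, 0, 0, 0, 0, 0]],
  ],
)

```text
t: 18.5
eef_pos: [0.4968, 0.3872, 0.0689]
orientation: [-3.133, 0.179, -0.011]
wrist_force: [-2.4, -2.7, 14.0]
gripper_width: 0.003
```

The force rises stiffly, which means the button is at its stop, fully down. Releasing straight up.

Emit:
play_rows(
  motion=[
    [[0, 0, -0.3, 0, 0, 0, 0], [0, 0, -0.5, 0, 0, 0, 0], [0, 0, -1, 0, 0, 0, 0], [0, 0, -2, 0, 0, 0, 0], [0, 0, -3, 0, 0, 0, 0], [0, 0, -3, 0, 0, 0, 0], [0, 0, -3, 0, 0, 0, 0], [0, 0, -3, 0, 0, 0, 0], [0, 0, 0, 0, 0, 0, 0], [0, 0, 0, 0, 0, 0, 0]],
  ],
)

```text
t: 19.5
eef_pos: [0.4958, 0.3868, 0.2261]
orientation: [-3.133, 0.18, -0.012]
wrist_force: [0.1, 0.7, -0.8]
gripper_width: -0.001
```

```bash
python3 - <<'E'
from bay import *
from plan import pose
from h import *
s=manip.sense(); print(s['t'],s['eef_pos'].round(3),s['wrist_force'].round(1))
t=grab('top'); sd=grab('side'); p=pickle.load(open('t7.pkl','rb'))
d=cv2.absdiff(t['image'][198:282,255:345],p['image'][198:282,255:345]).mean(2); print('bay diff since release',d.mean(),d.max())
o=np.zeros((600,800,3),np.uint8)
o[:,:]=0
o[:420,:560]=sd['image']
o[420:600,:270]=cv2.resize(t['image'][200:280,225:345],(270,180),interpolation=cv2.INTER_CUBIC)
o[0:400,560:800]=cv2.resize(sd['image'][160:260,260:340],None,fx=3,fy=3,interpolation=cv2.INTER_CUBIC)[:400,:240].copy() if False else 0
o[420:600,300:780]=cv2.resize(sd['image'][160:235,225:345],(480,180),interpolation=cv2.INTER_CUBIC)
cv2.imwrite('pics/end.png',o[:,:,::-1])
E
```

```text
19.5 [0.496 0.387 0.226] [ 0.1  0.7 -0.8]
bay diff since release 17.897045855379186 115.66666666666667
```

View pics/end.png

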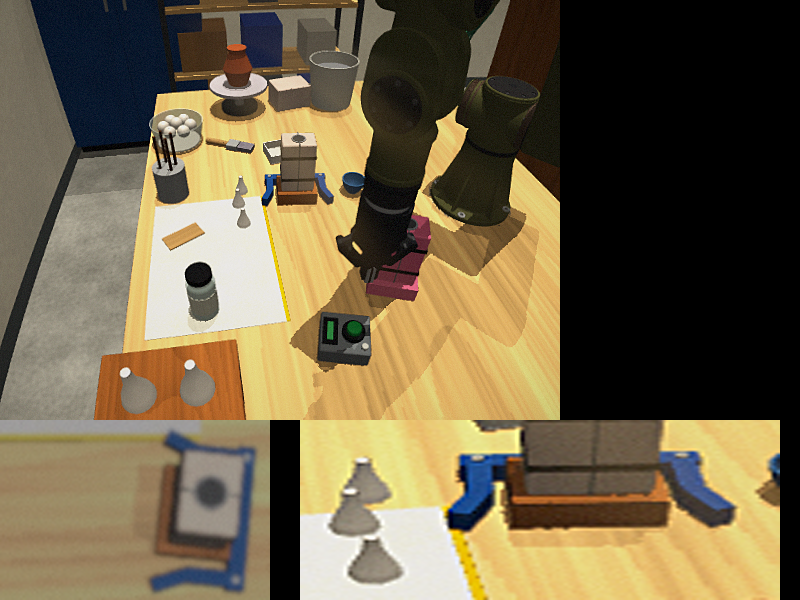

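The final side view shows the crate upright and square in the bay, with corners around (277,190)-(317,203). The button is released at (353,329), and the cones, bowl, tray, jar, brush and pink look-alike look unmoved. The top-view pixel difference is large (mean 18); I put it down to the arm's shadow having moved, because the crop shows the same crate position.

```bash
python3 -c "
from cell import manip; print(manip.sign_off())"
```

```text
the job is handed in; nothing more can be done
None
```

I pushed the crate home into the blue bay, then pressed the green start button fully and let it go. The job was handed in at 19.5 s of the 64 s allowed. The sign-off gave no verdict.

**Push:** I used two tilted fingertips low on the crate's +y face, keeping the gripper body clear of the plaster. At the back rail the force rose from about 10 N to 34 N with no further travel. Both fingers were loaded, and the tool's yaw (-0.113 rad) matched the rail's (-0.112 rad).

**Button:** the force rose stiffly to 14 N after about 6 mm of travel. I then lifted straight off, and the arm was touching nothing at the end.

**Last checks:** the final pictures show the crate upright, in the bay and square by eye. The bystanders and the pink look-alike look unmoved.

Two checks disagreed:
- **Edge measurement:** a coarse top-view measurement put the crate's +y edge 0.017 rad and about 2 mm off ideal. I put this down to blur and the visible side face, and trusted the contact forces and the earlier corner measurement, which was within about 1 mm.
- **Before and after pictures:** the top-view pixel difference around the bay was large (mean 18). I put this down to the arm's shadow moving, because the crate looks to be in the same place in both.

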